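# Let the bottle tilter back on its ratchet

## Robot

A 6-joint arm with a two-finger parallel gripper is mounted at the origin on the work surface. World frame = base frame: x ahead of the robot, y to its left, z up, the work surface at z = 0. Lengths are in mm, angles in rad, forces in N, time in s.
With the tool pointing down it reaches from about 300 to 775 mm from the base axis. Payload 14.6 kg.
Tool frame: the origin (TCP) lies between the finger pads; the fingertips stand 17 mm ahead of it and the grasp point (between the pads) lies 2 mm behind it; z points along the fingers, y is the line along which they close (so a half turn about z gives the same grasp; the last joint's range is limited). The gripper opens to 94 mm and grips with 3 to 60 N. Pads are 16 mm wide; open, the fingers measure 119 mm over their backs; the gripper's body (75 mm by 177 mm) begins 78 mm behind the grasp point.
Start: joints at [1.139, 0.3, 1.521, -0, 1.321, -0.067], TCP at [196.216, 513.798, 222.446] pointing down, gripper open.
Joint ranges: [-3.03, 3.03], [-0.79, 2.21], [0.23, 2.52], [-1.04, 4.18], [0, 3.07], [-2.55, 2.55]. Speed limits (rad/s): [2.22, 2.22, 2.57, 3.14, 3.14, 3.14].

## Interface

Orientations are given as a rotation vector (axis times angle).
In Python, from rig import read_state, capture, finish_job, spot_in, outline_of, tip_of gives the robot as it stands.
- The arm moves only by the tool jog_arm, never from a script. Its argument "deltas" is a list of rows, each an object of numbers: "dx", "dy", "dz": the shift along the tool's x, y, z in cm; "turn": the turn about the tool's z in degrees. A call has 1 to 8 rows; each row shifts and turns the commanded pose from where the row before left it, along the tool's axes as they then stand; what a row does not reach is not made up. A row lasts 1/10 s, in which the tool goes at most 50 mm and 8.59 degrees, less where a joint would pass 70% of its speed; a pose out of reach is approached as far as the arm can. A call with a gripper value outside its range is refused whole. "grip" is the opening, from 0 (shut) to 1 (fully open), set as the call begins (left out, the last holds). The fingers move at their own pace and stop on an object; the grip force is fixed at half the most. Time passes only in rows, so rows that do not move let the fingers close. It gives the time, the measured TCP pose, the force, the opening and the grip force at its end, in the units of the state.
- read_state(): the state, without advancing time (a new reading comes with each control period).
- capture(name): name is "scene" or "top" or "wrist"; returns a dict with "color" (480x640x3 uint8, red, green, blue), "range_z" (480x640 float32, mm along the optical axis (not along the pixel's ray), 0 where there is no reading), "mtx" (3x3 intrinsics, pixels), "origin" and "rotation" of the camera in the world; the wrist camera has in their place "hand_eye" (4x4, takes a point from camera to tool coordinates, whose origin is the TCP and whose axes are the flange's). Camera axes: x right, y up, looking along -z (the intrinsics and any distortion apply to the point x, -y, -z); pixel columns grow to the right and rows downward; lengths in mm; the calibration is good to about 2 mm. A picture is of the moment at which its call begins: read the wrist's pose just before it.
- finish_job(): hands the job in; it is judged then, once.
Trained networks look in a picture, given as the dict that the camera call returned (one of the last four; its "shot" number tells which), for a name from the list of things; names that differ only in an ending like _2 or _b are one class to them, and where a whole thing is asked for, a point or a joint stands for the part that bears it (a point fixed in the world has none). Each returns a list of dicts, best first, with "confidence" (0 to 1); they miss things now and then, are a little off and sometimes report something else, mostly with a low value. They report only what shows in the picture. A call takes as long as a camera call.
- spot_in(query, picture): "xy" ([column, row] as shares, 0 to 1, of the picture: columns of its width, rows of its height, amid what is visible of it).
- outline_of(query, picture): "mask" (480x640 bool, what is visible of it) and "xy" ([column, row] as shares, 0 to 1, of the picture: columns of its width, rows of its height, amid what is visible of it).
- tip_of(query, picture): "xy" ([column, row] as shares, 0 to 1, of the picture: columns of its width, rows of its height: a listed point, or the origin of a listed thing).
The state is a dict: "time_s": time; "joint_pos": joint angles; "qd": joint speeds; "effort": joint torques, N m; "tcp_pos": TCP position; "eef_rot": TCP orientation; "wrist_force": force on the tool from outside, world axes, zero at the start; "torque": the same for the moment, N m; "grip_width": opening from 0.0 (shut) to 1.0 (fully open); "gripper_force": force on a finger pad.
Only numpy, scipy, OpenCV 4.12 (cv2) and the standard library are available. Lean on these libraries where they do the work, as an engineer would, in place of code of your own. Each camera call takes 0.05 s, during which the arm holds its last target. There are 200 camera calls.

## Task

The bottle tilter on the bench is tipped too far: press gently on the thumb screw at the pawl's tail to lift the pawl clear of the toothed wheel, let the drum turn back under the bottle's weight until its pointer stands between the two pegs of the index fork, then let the pawl drop into a tooth so that it holds the drum there. Work only the pawl: do not touch the bottle cradle, do not push hard on the tilter, and leave the glassware and tin around it where they stand.

Things in the scene. Friction and masses are not known exactly. Their poses are not given: they have to be found in the camera images.
- stand: Bottle tilter: grey steel stand fixed to the bench, base plate 190 x 220 x 12 mm. Origin on the bench straight below the toothed wheel; z up, x along the axle (away from the bottle), y towards the pawl's tail. Axle 135 mm up, along x. Bottle cradle at x -120 to -38 mm; frame cheek at x -17 to -9; pawl pivot at x 0, y 48, z 212 mm. Nothing on it is higher than 230 mm.
- cradle: Cradle with a capped amber bottle (62 mm across, 150 mm tall) fixed on the drum; origin on the axle at the wheel, z along the bottle's axis towards its cap. Its weight (about 0.6 kg, varies) turns the drum back towards upright. Not to be touched.
- thumb_mid (a point): Point on the pawl's tail on the axis of its thumb screw (flat round steel head 28 mm across, 8 mm thick, pressed on top), 56 mm from the pawl's pivot along the stand's y, about 216 mm above the bench. The screw is set differently each time: the head's true top is up to 12 mm above or below this point and must be felt for. Goes down as the pawl lifts.
- pawl (a joint): Pawl (steel rocker, nose on top of the wheel, tail to +y), rad: about 0 (-0.05 to 0.05) with the nose down in a tooth, growing as the tail is pressed and the nose lifts. Clear of the teeth above 0.15; hard stop at 0.25 (tail pressed down 14 mm). A spring returns it: 3 N on the screw at first, 7 N near the stop; up to 12 N while the nose slides out under load.
- drum (a joint): Drum with 24-tooth wheel (100 mm across) and bottle, rad: 0 upright, positive tipped. Turns back by itself, braked, at 0.05 to 0.25 rad/s while the pawl is clear, slower nearer upright. On the pawl it rests only at steps of 0.262 rad (a tooth); when the pawl drops it runs back to the next step below. In the first 2 s it may still be settling into its first tooth.
- index (a joint): Angle of the index fork (stiff, stays as set), rad: the drum angle at which the pointer is centred between its pegs.
- pointer_tip (a point): Tip part of the steel pointer (a bar 8 mm wide fixed to the drum in front of the wheel), at 80 mm from the axle; the pointer ends at 91 mm.
- index_mark (a point): Mid-point between the two black pegs (6 mm thick, 35 mm clear gap) of the index fork, at 80 mm from the axle in the pointer's plane.
- beaker: Glass beaker, 72 mm across, 90 mm tall, bystander; origin under its centre.
- reagent: Capped amber bottle, 60 mm across, 130 mm tall, bystander; origin under its centre.
- dish: Closed clear culture dish, 90 mm across, 16 mm tall, bystander; origin under its centre.
- tin: Metal jar with a lid, 64 mm across, 60 mm tall, bystander; origin under its centre.

How it is judged:
By the outcome, as a careful person would: the job done as asked, in the order asked, and still so for the second after the job is handed in, with the robot touching nothing.
It also fails if it takes over 56 s, if anything falls off the work surface, if the arm or the gripper's body presses on something with over 40 N, if the wrist force passes 120 N, or if a joint passes its speed limit or range.

## Working session

There is one attempt and no reset: what is moved stays moved. The work goes in short steps, Python scripts to look and compute and a tool call to move; the robot and the scene stay as the last step left them, time stands still between calls to the robot, and variables do not carry over. Pictures are saved under pics/ and viewed, at most 10 in all, crops included, and the job is handed in when it is done.

Besides the shell and the picture viewer there is one more tool, called after "Call:" by a JSON object that holds its "method" and its "body". jog_arm: Moves the arm, as the interface text tells. Its arguments: {"type":"object","properties":{"deltas":{"type":"array","items":{"type":"object","properties":{"dx":{"type":"number"},"dy":{"type":"number"},"dz":{"type":"number"},"turn":{"type":"number"}}}},"grip":{"type":"number"}},"required":["deltas"]}

```bash
mkdir -p pics; cat > h.py <<'E'
import numpy as np, cv2
from rig import *
def ray(p,xy):
    u=np.array([[xy[0]*640,xy[1]*480]],float)
    K=np.array(p["mtx"]);d=np.linalg.inv(K)@[u[0,0],u[0,1],1]
    return np.array(p["origin"]),np.array(p["rotation"])@[d[0],-d[1],-1.0]
def world(p,xy):
    o,d=ray(p,xy);c=int(xy[0]*640);r=int(xy[1]*480)
    w=p["range_z"][max(0,r-2):r+3,max(0,c-2):c+3];w=w[w>0]
    return o+d*(np.median(w) if len(w) else np.nan)
def tri(rays):
    A=0;b=0
    for o,d in rays:
        d=d/np.linalg.norm(d);P=np.eye(3)-np.outer(d,d);A=A+P;b=b+P@o
    return np.linalg.solve(A,b)
E
python3 - <<'E'
from h import *
np.set_printoptions(precision=1,suppress=True)
s=read_state();print(s["time_s"],s["tcp_pos"],s["eef_rot"],s["wrist_force"],s["grip_width"])
R={}
for n in("scene","top"):
    p=capture(n);cv2.imwrite(f"pics/{n}0.png",p["color"][...,::-1]);print(n,p["origin"],list(p))
    for q in("stand","cradle","thumb_mid","pointer_tip","index_mark","beaker","reagent","dish","tin"):
        t=tip_of(q,p)
        if t:
            print(q,t[0]["confidence"],np.array(t[0]["xy"])*[640,480],world(p,t[0]["xy"]))
            R.setdefault(q,[]).append(ray(p,t[0]["xy"]))
for q in R:
    if len(R[q])>1: print("tri",q,tri(R[q]))
E
```

```text
0.0 [196.1 513.6 221.9] [-0.6 -3.1  0. ] [ 0.2 -0.4 -0.4] 1.003682377439319
scene [1171.9  533.   903.9] ['color', 'range_z', 'mtx', 'origin', 'rotation', 'shot']
stand 0.94 [269.2 290.4] [-1559.4 -2198.3 -1827.4]
thumb_mid 0.89 [293.4 249.6] [-1055.3 -1694.2 -1323.3]
pointer_tip 0.78 [238.6 247.3] [-1792.7 -2431.6 -2060.7]
index_mark 0.75 [244.1 225. ] [-1902.7 -2541.7 -2170.7]
beaker 0.91 [421.2 383.2] [-1057.9 -1696.8 -1325.8]
reagent 0.9 [482.8 338.3] [-1109.5 -1748.4 -1377.4]
dish 0.93 [242.3 201.9] [-1981.7 -2620.7 -2249.7]
tin 0.7 [175.  243.5] [-1809.6 -2448.5 -2077.6]
top [ 307.4  -15.1 1298.8] ['color', 'range_z', 'mtx', 'origin', 'rotation', 'shot']
stand 0.82 [342.9 197.4] [2153.3 1830.8 3144.6]
thumb_mid 0.88 [300.9 167.9] [2057.7 1735.2 3049. ]
pointer_tip 0.62 [379.  183.1] [2389.9 2067.4 3381.2]
index_mark 0.74 [374.9 174.4] [2412.2 2089.7 3403.6]
reagent 0.56 [135.1 288.8] [2209.7 1887.2 3201.1]
dish 0.82 [496.9 292.4] [2389.9 2067.5 3381.3]
tin 0.95 [480.8 183.6] [2348.4 2025.9 3339.8]
tri stand [ 739.6  258.9 1101.3]
tri thumb_mid [ 739.6  258.9 1101.3]
tri pointer_tip [ 739.6  258.9 1101.3]
tri index_mark [ 739.6  258.9 1101.3]
tri reagent [ 739.6  258.9 1101.3]
tri dish [ 739.6  258.9 1101.3]
tri tin [ 739.6  258.9 1101.3]
```

```bash
sed -i 's/np.array(p\["rotation"\])@/cv2.Rodrigues(np.array(p["rotation"],float))[0]@/' h.py
python3 - <<'E'
from h import *
np.set_printoptions(precision=1,suppress=True)
R={};T={}
for n in("scene","top"):
    p=capture(n);print(n,p["rotation"],p["mtx"])
    for q in("stand","cradle","thumb_mid","pointer_tip","index_mark","beaker","reagent","dish","tin"):
        t=tip_of(q,p)
        if t:
            print(q,t[0]["confidence"],np.array(t[0]["xy"])*[640,480],world(p,t[0]["xy"]))
            R.setdefault(q,[]).append(ray(p,t[0]["xy"]))
for q in R:
    if len(R[q])>1: print("tri",q,tri(R[q]))
E
```

```text
scene [0.5 1.  2.1] [[471.6   0.  315.3]
 [  0.  471.6 240.1]
 [  0.    0.    1. ]]
stand 0.9 [266.2 287.1] [580.8 -93.6  13.6]
thumb_mid 0.75 [292.  249.2] [591.7   8.8 211.3]
pointer_tip 0.94 [240.3 246.9] [ 593.2 -164.   120.7]
index_mark 0.58 [243.8 225.9] [ 428.7 -334.8   -0.9]
beaker 0.94 [422.  382.7] [594.6 367.2  50.1]
reagent 0.87 [483.4 338.1] [398.7 416.1  45. ]
dish 0.85 [242.6 204.3] [ 366.1 -402.7   13.6]
tin 0.63 [176.9 241.1] [ 626.1 -396.3   32.2]
top [ 0.1 -0.1 -1.6] [[548.7   0.  317.1]
 [  0.  548.7 234.6]
 [  0.    0.    1. ]]
stand 0.55 [340.9 196.1] [553.7 -77.6 152.4]
thumb_mid 0.85 [299.3 169.9] [596.6   9.2 210.6]
pointer_tip 0.7 [378.  181.5] [ 591.9 -161.4  122.4]
index_mark 0.54 [372.8 172.4] [ 643.9 -164.5    1.3]
beaker 0.86 [160.9 205. ] [568.8 346.2   4.8]
reagent 0.91 [132.5 289.8] [363.6 381.7  82.9]
dish 0.78 [495.3 299.2] [ 333.8 -439.4   16.8]
tin 0.72 [481.3 182.5] [ 601.9 -408.9   59.3]
tri stand [583.7 -86.9  19.8]
tri thumb_mid [594.8  10.1 214.5]
tri pointer_tip [ 593.  -162.5  121.1]
tri index_mark [ 592.9 -142.2  199.3]
tri beaker [566.3 352.6   2.9]
tri reagent [366.1 408.9   7. ]
tri dish [ 331.8 -449.6  -26.2]
tri tin [ 612.4 -423.1    9.1]
```

View pics/scene0.png

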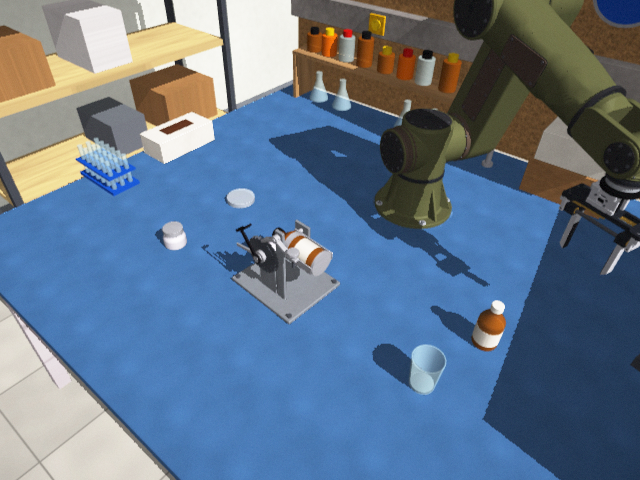

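View pics/top0.png

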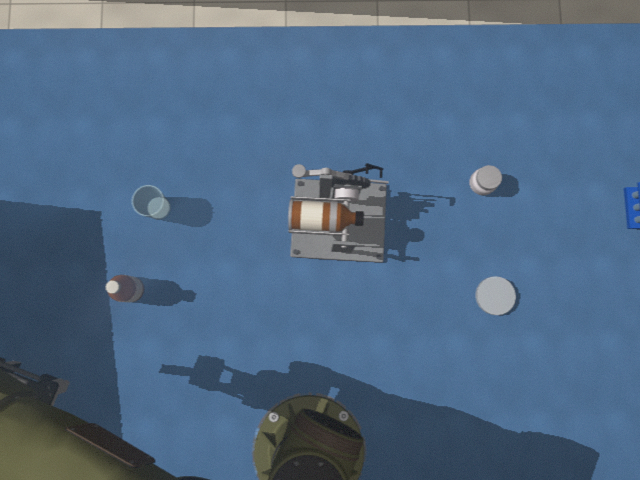

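The tilter's wheel faces +x, and the pawl tail with its thumb head (top view about 299,170) points to +y. The pointer is at about (240,247) in the scene view. The stand's axes nearly match the world axes. Next I move above the thumb screw with the gripper shut.

```bash
python3 - <<'E'
from h import *
s=read_state();R=cv2.Rodrigues(np.array(s["eef_rot"],float))[0];print(R.round(4),s["time_s"])
print(R.T@(np.array([595,10,300])-s["tcp_pos"]))
E
```

```text
[[-9.342e-01  3.568e-01  0.000e+00]
 [ 3.568e-01  9.342e-01  1.000e-04]
 [-0.000e+00  1.000e-04 -1.000e+00]] 2.0
[-552.27543064 -328.37061455  -77.54895123]
```

Call:
{"method": "jog_arm", "body": {"deltas": [{"dx":-2,"dy":-1.2,"dz":-3},{"dx":-4,"dy":-2.4,"dz":-1.5},{"dx":-4,"dy":-2.4,"dz":-1},{"dx":-4,"dy":-2.4,"dz":-1},{"dx":-4,"dy":-2.4,"dz":-0.5},{"dx":-4,"dy":-2.4,"dz":-0.5},{"dx":-4,"dy":-2.4},{"dx":-4,"dy":-2.4}], "grip": 0}}

```text
invalid input at $.deltas[0]: expected keys dx, dy, dz, turn
```

Call:
{"method": "jog_arm", "body": {"deltas": [{"dx":-4,"dy":-2.4},{"dx":-4,"dy":-2.4},{"dx":-4,"dy":-2.4},{"dx":-4,"dy":-2.4},{"dx":-4,"dy":-2.4},{"dx":-4,"dy":-2.2},{"dx":-1.2,"dy":-0.8},{}]}}

```text
invalid input at $.deltas[0]: expected keys dx, dy, dz, turn
```

```bash
python3 - <<'E'
from h import *
np.set_printoptions(precision=1,suppress=True)
s=read_state();print(s["time_s"],s["tcp_pos"],s["eef_rot"],s["wrist_force"],s["grip_width"])
Rw=cv2.Rodrigues(np.array(s["eef_rot"],float))[0]
p=capture("wrist");H=np.array(p["hand_eye"])
cv2.imwrite("pics/w1.png",p["color"][...,::-1])
p2=dict(p);p2["origin"]=Rw@H[:3,3]+s["tcp_pos"];p2["rotation"]=cv2.Rodrigues(Rw@H[:3,:3])[0].ravel()
for q in("thumb_mid","pointer_tip","index_mark","stand"):
    t=tip_of(q,p)
    if t: print(q,t[0]["confidence"],np.array(t[0]["xy"])*[640,480],world(p2,t[0]["xy"]))
m=outline_of("thumb_mid",p);print(m[0]["confidence"],m[0]["mask"].sum()) if m else 0
c=capture("scene");cv2.imwrite("pics/s1.png",cv2.resize(c["color"][150:330,180:400,::-1],None,fx=3,fy=3))
E
```

```text
2.0 [196.2 513.8 222.5] [0.6 3.1 0. ] [ 0.9 -0.3  0.2] 1.0011536802104994
0.21 2435
```

View pics/w1.png

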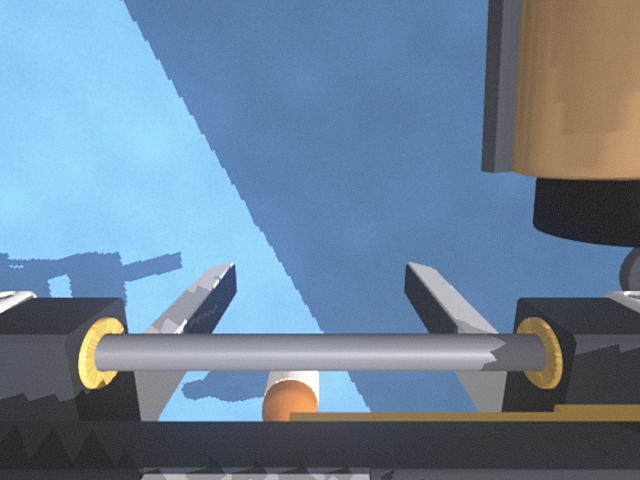

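View pics/s1.png

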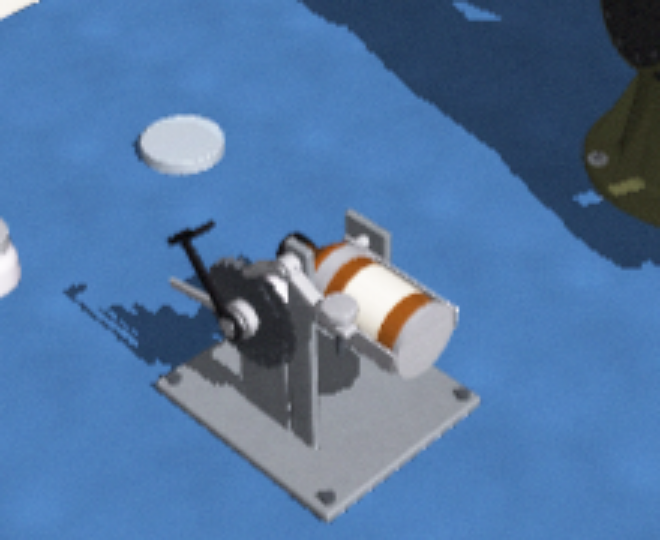

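The move was refused because every row needs all four keys. The wrist view looks past the fingers at the bench. In the scene crop, the grey pointer ends at about (175,285), the black index fork is at about (190,235) and the thumb head is at about (340,310).

Call:
{"method": "jog_arm", "body": {"deltas": [{"dx":-2,"dy":-1.2,"dz":-3,"turn":0},{"dx":-4,"dy":-2.4,"dz":-1.5,"turn":0},{"dx":-4,"dy":-2.4,"dz":-1,"turn":0},{"dx":-4,"dy":-2.4,"dz":-1,"turn":0},{"dx":-4,"dy":-2.4,"dz":-0.5,"turn":0},{"dx":-4,"dy":-2.4,"dz":-0.5,"turn":0},{"dx":-4,"dy":-2.4,"dz":0,"turn":0},{"dx":-4,"dy":-2.4,"dz":0,"turn":0}], "grip": 0}}

```text
time_s: 3.15
tcp_pos: [413.1, 236.9, 297.8]
eef_rot: [0.57, 3.089, 0.001]
wrist_force: [0.3, -0.5, -0.2]
grip_width: 0.356
gripper_force: 0.0
```

Call:
{"method": "jog_arm", "body": {"deltas": [{"dx":-4,"dy":-2.4,"dz":0,"turn":0},{"dx":-4,"dy":-2.4,"dz":0,"turn":0},{"dx":-4,"dy":-2.4,"dz":0,"turn":0},{"dx":-4,"dy":-2.4,"dz":0,"turn":0},{"dx":-4,"dy":-2.4,"dz":0,"turn":0},{"dx":-4,"dy":-2.2,"dz":0,"turn":0},{"dx":-1.2,"dy":-0.8,"dz":0,"turn":0},{"dx":0,"dy":0,"dz":0,"turn":0}]}}

```text
time_s: 3.95
tcp_pos: [594.6, 7.3, 296.6]
eef_rot: [-0.573, -3.088, 0.0]
wrist_force: [-0.9, -0.0, 0.4]
grip_width: 0.005
gripper_force: 0.0
```

```bash
cat > look.py <<'E'
from h import *
np.set_printoptions(precision=1,suppress=True)
s=read_state();print(s["time_s"],s["tcp_pos"],s["wrist_force"],s["grip_width"])
Rw=cv2.Rodrigues(np.array(s["eef_rot"],float))[0]
p=capture("wrist");H=np.array(p["hand_eye"])
cv2.imwrite("pics/w2.png",p["color"][...,::-1])
p2=dict(p);p2["origin"]=Rw@H[:3,3]+s["tcp_pos"];p2["rotation"]=cv2.Rodrigues(Rw@H[:3,:3])[0].ravel()
for q in("thumb_mid","pointer_tip","index_mark","stand"):
    t=tip_of(q,p)
    if t:
        w=world(p2,t[0]["xy"]);print(q,t[0]["confidence"],np.array(t[0]["xy"])*[640,480],w,Rw.T@(w-s["tcp_pos"]))
c=capture("top");m=outline_of("thumb_mid",c)
for q in("thumb_mid",):
    for t in tip_of(q,c)[:1]: print("top",t["confidence"],world(c,t["xy"]))
print(Rw.T@(np.array([595,10,280])-s["tcp_pos"]))
E
python3 look.py
```

```text
3.95 [594.6   7.3 296.6] [-0.9 -0.   0.4] 0.004545581884954918
thumb_mid 0.59 [324.6 249.6] [598.    9.2 209.8] [-2.6  3.  86.8]
pointer_tip 0.92 [161.6 281.1] [ 591.6 -168.7  124.2] [ -60.5 -165.3  172.4]
index_mark 0.79 [153.6 304.7] [ 642.4 -270.9   -0.8] [-144.8 -242.3  297.3]
stand 0.56 [251.8 226.8] [574.7 -62.8 105.6] [ -6.8 -72.5 191.1]
[ 0.6  2.7 16.6]
```

View pics/w2.png

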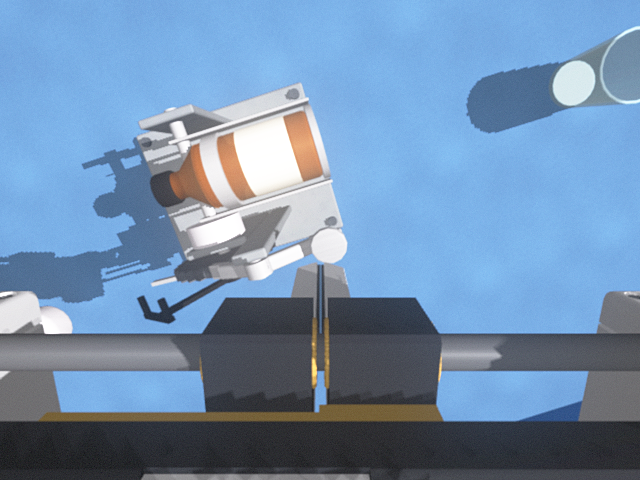

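The thumb head is at about (330,246) in the wrist view, just ahead of the fingertips, with its top at z ≈ 210. I descend and feel for it.

Call:
{"method": "jog_arm", "body": {"deltas": [{"dx":0,"dy":0.3,"dz":2.5,"turn":0},{"dx":0,"dy":0,"dz":2,"turn":0},{"dx":0,"dy":0,"dz":1,"turn":0},{"dx":0,"dy":0,"dz":0.5,"turn":0},{"dx":0,"dy":0,"dz":0,"turn":0}]}}

```text
time_s: 4.85
tcp_pos: [595.2, 11.5, 237.6]
eef_rot: [-0.57, -3.089, 0.0]
wrist_force: [-0.3, 0.2, 0.4]
grip_width: 0.008
gripper_force: 0.0
```

Call:
{"method": "jog_arm", "body": {"deltas": [{"dx":0,"dy":0,"dz":0.2,"turn":0},{"dx":0,"dy":0,"dz":0.2,"turn":0},{"dx":0,"dy":0,"dz":0.1,"turn":0},{"dx":0,"dy":0,"dz":0,"turn":0}]}}

```text
time_s: 5.25
tcp_pos: [595.2, 11.4, 232.5]
eef_rot: [0.57, 3.089, -0.0]
wrist_force: [0.0, 0.2, -0.3]
grip_width: 0.005
gripper_force: 0.0
```

Call:
{"method": "jog_arm", "body": {"deltas": [{"dx":0,"dy":0,"dz":0.2,"turn":0},{"dx":0,"dy":0,"dz":0.1,"turn":0},{"dx":0,"dy":0,"dz":0,"turn":0}]}}

```text
time_s: 5.55
tcp_pos: [595.2, 11.4, 229.3]
eef_rot: [-0.57, -3.089, 0.0]
wrist_force: [-0.8, 0.3, -0.2]
grip_width: 0.005
gripper_force: 0.0
```

Call:
{"method": "jog_arm", "body": {"deltas": [{"dx":0,"dy":0,"dz":0.1,"turn":0},{"dx":0,"dy":0,"dz":0.1,"turn":0},{"dx":0,"dy":0,"dz":0,"turn":0}]}}

```text
time_s: 5.85
tcp_pos: [595.3, 11.4, 227.7]
eef_rot: [0.57, 3.089, 0.0]
wrist_force: [-0.5, 0.7, 2.3]
grip_width: 0.005
gripper_force: 0.9
```

```bash
cat > ang.py <<'E'
from h import *
# angle of pointer and fork in the plane x=593 about the axle (y -92, z 135)
def ang(q,c):
    t=tip_of(q,c)
    if not t: return None
    o,d=ray(c,t[0]["xy"]);P=o+d*(593-o[0])/d[0]
    return round(float(np.arctan2(P[2]-135,-92-P[1])),3),round(t[0]["confidence"],2),P.round(1)[1:]
s=read_state();print(s["time_s"],np.round(s["tcp_pos"],1),np.round(s["wrist_force"],1))
c=capture("scene");print("ptr",ang("pointer_tip",c),"idx",ang("index_mark",c))
E
python3 ang.py
```

```text
5.85 [595.3  11.4 227.7] [-0.5  0.7  2.3]
ptr (-0.275, 0.98, array([-184.7,  108.8])) idx (0.938, 0.57, array([-140.9,  201.7]))
```

Contact is at about z = 228, so I press 11 mm to lift the pawl.

Call:
{"method": "jog_arm", "body": {"deltas": [{"dx":0,"dy":0,"dz":0.3,"turn":0},{"dx":0,"dy":0,"dz":0.3,"turn":0},{"dx":0,"dy":0,"dz":0.3,"turn":0},{"dx":0,"dy":0,"dz":0.15,"turn":0},{"dx":0,"dy":0,"dz":0,"turn":0}]}}

```text
time_s: 6.5
tcp_pos: [595.5, 11.0, 217.4]
eef_rot: [0.57, 3.088, -0.001]
wrist_force: [0.3, -2.1, 6.1]
grip_width: 0.006
gripper_force: 2.8
```

```bash
python3 ang.py; python3 - <<'E'
from h import *
c=capture("scene")
for n,xp,u,v in(("hub",593,258.3,256.7),("fork",593,244,228.3),("ptrend",593,237.3,244)):
    o,d=ray(c,(u/640,v/480));P=o+d*(xp-o[0])/d[0];print(n,P.round(1))
E
```

```text
6.5 [595.5  11.  217.4] [ 0.3 -2.1  6.1]
ptr (-0.118, 0.68, array([-174.2,  125.2])) idx (0.957, 0.73, array([-138. ,  200.4]))
hub [ 593.  -100.9  124.8]
fork [ 593.  -143.   191.7]
ptrend [ 593.  -174.6  124.3]
```

Call:
{"method": "jog_arm", "body": {"deltas": [{"dx":0,"dy":0,"dz":0,"turn":0},{"dx":0,"dy":0,"dz":0,"turn":0},{"dx":0,"dy":0,"dz":0,"turn":0},{"dx":0,"dy":0,"dz":0,"turn":0},{"dx":0,"dy":0,"dz":0,"turn":0},{"dx":0,"dy":0,"dz":0,"turn":0}]}}

```text
time_s: 7.3
tcp_pos: [595.5, 11.0, 217.6]
eef_rot: [0.57, 3.088, -0.001]
wrist_force: [-1.5, -2.9, 5.3]
grip_width: 0.004
gripper_force: 2.8
```

```bash
python3 ang.py;  python3 - <<'E'
from h import *
c=capture("scene");cv2.imwrite("pics/s2.png",cv2.resize(c["color"][200:290,210:320,::-1],None,fx=6,fy=6,interpolation=cv2.INTER_CUBIC))
E
```

```text
7.3 [595.5  11.  217.6] [-1.5 -2.9  5.3]
ptr (-0.046, 0.56, array([-169. ,  131.5])) idx (0.894, 0.46, array([-145.1,  201.1]))
```

View pics/s2.png

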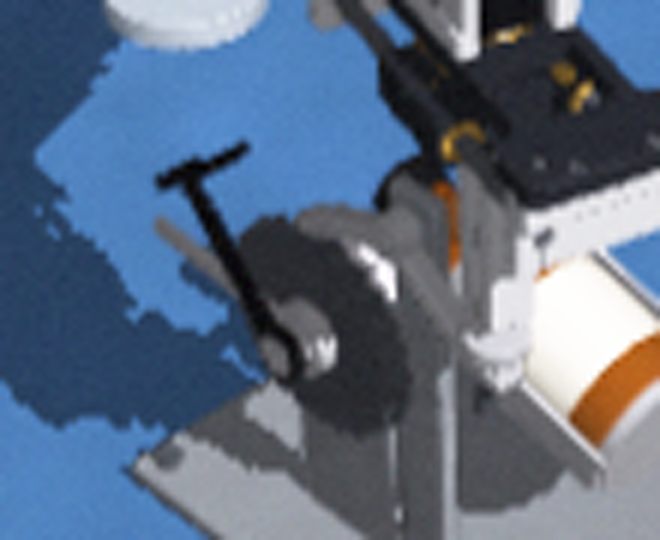

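The pawl is clear: the pointer end (about 160,220) is moving up towards the black fork (about 200,165). I keep holding.

Call:
{"method": "jog_arm", "body": {"deltas": [{"dx":0,"dy":0,"dz":0,"turn":0},{"dx":0,"dy":0,"dz":0,"turn":0},{"dx":0,"dy":0,"dz":0,"turn":0},{"dx":0,"dy":0,"dz":0,"turn":0},{"dx":0,"dy":0,"dz":0,"turn":0},{"dx":0,"dy":0,"dz":0,"turn":0},{"dx":0,"dy":0,"dz":0,"turn":0},{"dx":0,"dy":0,"dz":0,"turn":0}]}}

```text
time_s: 8.3
tcp_pos: [595.5, 11.0, 217.6]
eef_rot: [0.57, 3.088, -0.001]
wrist_force: [-0.6, -2.0, 5.7]
grip_width: 0.001
gripper_force: 2.8
```

```bash
python3 ang.py
```

```text
8.3 [595.5  11.  217.6] [-0.6 -2.   5.7]
ptr (0.223, 0.69, array([-176.4,  154.1])) idx (0.969, 0.67, array([-141.4,  206.9]))
```

Call:
{"method": "jog_arm", "body": {"deltas": [{"dx":0,"dy":0,"dz":0,"turn":0},{"dx":0,"dy":0,"dz":0,"turn":0},{"dx":0,"dy":0,"dz":0,"turn":0},{"dx":0,"dy":0,"dz":0,"turn":0},{"dx":0,"dy":0,"dz":0,"turn":0},{"dx":0,"dy":0,"dz":0,"turn":0}]}}

```text
time_s: 9.05
tcp_pos: [595.5, 11.0, 217.6]
eef_rot: [0.57, 3.088, -0.001]
wrist_force: [-0.8, -2.2, 6.3]
grip_width: 0.002
gripper_force: 2.8
```

```bash
python3 ang.py
```

```text
9.05 [595.5  11.  217.6] [-0.8 -2.2  6.3]
ptr None idx (1.013, 0.64, array([-135.8,  205.2]))
```

Call:
{"method": "jog_arm", "body": {"deltas": [{"dx":0,"dy":0,"dz":0,"turn":0},{"dx":0,"dy":0,"dz":0,"turn":0},{"dx":0,"dy":0,"dz":0,"turn":0},{"dx":0,"dy":0,"dz":0,"turn":0},{"dx":0,"dy":0,"dz":0,"turn":0}]}}

```text
time_s: 9.7
tcp_pos: [595.5, 11.0, 217.6]
eef_rot: [0.57, 3.088, -0.001]
wrist_force: [-0.3, -2.4, 6.2]
grip_width: 0.005
gripper_force: 2.8
```

```bash
python3 ang.py;python3 ang.py;  python3 - <<'E'
from h import *
c=capture("scene");cv2.imwrite("pics/s3.png",cv2.resize(c["color"][200:290,210:320,::-1],None,fx=6,fy=6,interpolation=cv2.INTER_CUBIC))
E
```

```text
9.7 [595.5  11.  217.6] [-0.3 -2.4  6.2]
ptr (0.439, 0.66, array([-162. ,  167.9])) idx (1.055, 0.75, array([-135.5,  211.7]))
9.85 [595.5  11.  217.6] [ 0.5 -2.5  6.8]
ptr (0.306, 0.97, array([-172.4,  160.4])) idx (0.754, 0.7, array([-148.2,  187.7]))
```

View pics/s3.png

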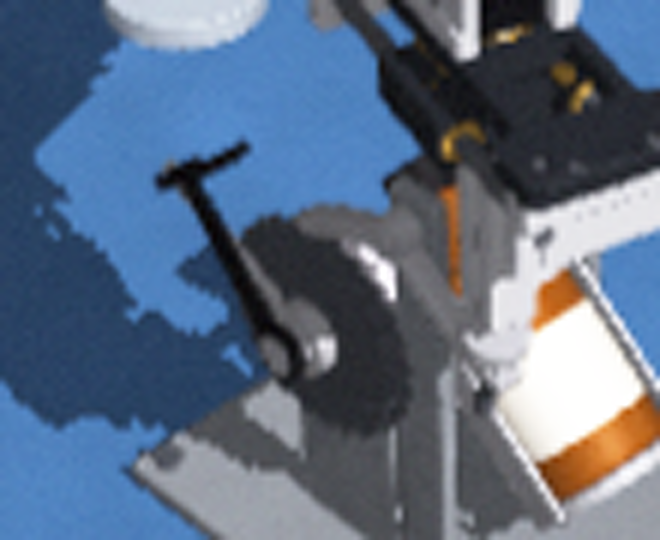

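```bash
cat > fit.py <<'E'
from h import *
from scipy.optimize import least_squares
def cam(f):return np.load(f,allow_pickle=True).item()
K={"scene":np.array([[471.6,0,315.3],[0,471.6,240.1],[0,0,1]])}
E
python3 - <<'E'
from h import *
from scipy.optimize import fsolve
t=capture("top")
for u,v in((291,262),(384,263),(388,182),(295,178)):
    o,d=ray(t,(u/640,v/480));print("corner",(o+d*(12-o[2])/d[2]).round(1))
c=capture("scene");np.save("scene.npy",{k:c[k] for k in("mtx","origin","rotation")})
R=cv2.Rodrigues(np.array(c["rotation"],float))[0]
def proj(P):
    q=R.T@(np.array(P)-c["origin"]);p=np.array(c["mtx"])@[q[0],-q[1],-q[2]];return p[:2]/p[2]
def pt(x,r,a,yaw,wy=0):
    W=np.array([596.5+104*-np.sin(-yaw)*-1,10-104*np.cos(yaw)+wy]);y=-r*np.cos(a)
    return [W[0]+x*np.cos(yaw)-y*np.sin(-yaw)*-1*-1, W[1]+x*-np.sin(yaw)*1+y*np.cos(yaw),135+r*np.sin(a)]
for yaw in(0,.04):
  for n,px in(("ptr0",(236.7,244)),("ptr s2",(236.3,236.7))):
    s=fsolve(lambda s:proj(pt(s[0],91,s[1],yaw))-px,[20,0]);print(yaw,n,s)
  for xp in(20,25):
   for n,px in(("barL",(236.3,230.5)),("barR",(251.2,224.7)),("junc",(241.2,229.2)),("stemhub",(255.8,259.2))):
    s=fsolve(lambda s:proj(pt(xp,s[1],s[0],yaw))-px,[.9,80]);print(yaw,n,xp,s)
# predicted image positions of pointer visible portion
for a in(.3,.4,.5,.6,.7,.8,.9):
  print(a,[((proj(pt(20,r,a,.03))-[210,200])*6).round(0) for r in(30,60,91)])
E
```

```text
corner [427.1  35.3  12. ]
corner [ 421.9 -183.5   12. ]
corner [ 617.  -199.2   12. ]
corner [629.5  24.3  12. ]
0 ptr0 [-8.49515416 -0.20736875]
0 ptr s2 [-11.53317602   0.02732465]
0 barL 20 [ 0.91111251 81.16512966]
0 barR 20 [  1.60741312 109.51931151]
0 junc 20 [ 1.1831758  83.83768447]
0 stemhub 20 [ -0.69285031 -12.21614617]
0 barL 25 [ 1.01627815 82.90308769]
0 barR 25 [  1.65395796 115.78299557]
0 junc 25 [ 1.27270552 87.70942098]
0 stemhub 25 [ 2.36647127 20.94138457]
0.04 ptr0 [-0.65465457 -0.20555564]
0.04 ptr s2 [-3.49043462  0.0309043 ]
0.04 barL 20 [ 0.77667615 79.82256985]
0.04 barR 20 [  1.5712293  104.49082856]
0.04 junc 20 [ 1.07949952 80.00560025]
0.04 stemhub 20 [-0.39581761 -6.21375578]
0.04 barL 25 [ 0.89392551 80.33503954]
0.04 barR 25 [  1.62607822 110.88117748]
0.04 junc 25 [ 1.18497276 83.19743975]
0.04 stemhub 25 [ -0.68316051 -15.16464746]
0.3 [array([213., 306.]), array([163., 258.]), array([112., 209.])]
0.4 [array([214., 302.]), array([165., 249.]), array([115., 196.])]
0.5 [array([216., 298.]), array([168., 242.]), array([120., 185.])]
0.6 [array([218., 295.]), array([173., 236.]), array([126., 175.])]
0.7 [array([221., 293.]), array([178., 231.]), array([133., 166.])]
0.8 [array([224., 291.]), array([184., 227.]), array([142., 160.])]
0.9 [array([227., 290.]), array([191., 224.]), array([152., 155.])]
```

```bash
python3 - <<'E'
import cv2,numpy as np
a=cv2.imread("pics/scene0.png");t=cv2.imread("pics/top0.png")
np.set_printoptions(linewidth=250)
print("scene rows222-250 cols232-262");print(a[222:252,232:262].max(2))
print("top rows160-186 cols340-390");print(t[158:186,342:390].max(2))
E
```

```text
scene rows222-250 cols232-262
[[185 185 184 186 186 190 191 194 196 193 195 195 197 197 196 195 195 192 183 195 193 192 190 188 186 187 185 188 189 189]
 [184 183 182 184 188 187 189 187 192 192 194 196 199 196 195 196 195 162 126 175 192 192 187 191 189 189 188 191 189 191]
 [182 183 182 182 187 185 187 189 193 193 192 197 197 195 192 165 149  80  46 117 190 191 190 187 185 190 185 190 189 189]
 [182 184 181 183 187 184 184 187 189 186 168 180 188 165 150  76  28  37  79 144 188 190 191 190 190 188 193 191 189 190]
 [185 184 186 183 182 186 186 184 158 144  85 122 145  77  29  34  48  78 149 189 190 189 189 190 191 190 191 193 189 189]
 [182 183 184 182 183 182 151 136  66  23  16  12  17  33  43  75 131 145 188 191 189 186 190 193 191 191 193 193 189 191]
 [184 178 185 176 156 143  64  19  16  17  10  18  27  78 121 145 187 186 191 186 190 192 189 187 189 189 189 187 191 192]
 [183 180 179 159  74  69  17  14  13  14  18  54 121 153 188 187 186 186 183 187 186 186 188 189 191 191 189 190 189 189]
 [186 182 181 148  50  15  25  56  51  17  27  83 189 185 187 186 188 186 185 184 183 
[... 2140 characters left out ...]
8 187 184 185 189 185 185 169 131 103 106 123 148 159 157 113  16  24  39  41  50  46  50  54  49  44  50  50]
 [185 186 186 185 187 186 186 187 187 186 179 142 138  99 105 124 141 146  41  17  36  38  48  45  48  54  70 102  88  60]
 [184 188 184 187 186 186 187 186 187 188 189 183 178 141 133 102 108 114  78  19  26  32  39  50  61  91 122 164 163 142]
 [185 182 162 157 163 188 189 189 188 189 188 184 187 185 174  98 101 101  98  31  18  35  41  60  87 121 158 195 206 210]]
top rows160-186 cols340-390
[[151 147 143 ... 151 153 148]
 [147 145 145 ... 151 149 153]
 [144 147 146 ... 149 148 147]
 ...
 [ 56  58  59 ... 111 136 145]
 [ 68  61  70 ... 139 141 143]
 [ 83  87 112 ... 106 105 124]]
```

```bash
python3 - <<'E'
import numpy as np,cv2
from scipy.optimize import least_squares
c=np.load("scene.npy",allow_pickle=True).item();R=cv2.Rodrigues(np.array(c["rotation"],float))[0]
def proj(P):
    q=R.T@(np.array(P)-c["origin"]);p=np.array(c["mtx"])@[q[0],-q[1],-q[2]];return p[:2]/p[2]
def P(s,x,r,a,t=0): # t tangential
    yaw=s[6];h=-r*np.cos(a)+t*np.sin(a)
    return [x-np.sin(yaw)*h*-1*-1*-1*-1*1, s[0]+h*np.cos(yaw),135+s[7]+r*np.sin(a)+t*np.cos(a)]
# s: wy, Xptr, Xbar, index, a0, a_s2, yaw, dz
def res(s,full=False):
    e=[proj(P(s,s[1],91,s[4]))-(237,244.3),proj(P(s,s[1],91,s[5]))-(236.4,236.8),
       proj(P(s,s[2],0,0))-(255.8,259.2),
       proj(P(s,s[2],80,s[3],-20.5))-(236.5,229.8),proj(P(s,s[2],80,s[3],20.5))-(244.5,227.2),
       proj(P(s,s[1]-5,80,s[3],-20.5))-(242,226.2),proj(P(s,s[1]-5,80,s[3],20.5))-(249.8,224.2)]
    e=np.concatenate(e);return e if full else np.r_[e,(s[0]+94)/4,(s[6]-.02)/.03,s[7]/2]
f=least_squares(res,[-94,593,615,1,-.2,0,.02,0]);print(f.x.round(3));print(res(f.x,True).round(1))
s=f.x;print("index-a0",s[3]-s[4],(s[3]-s[4])/.2618)
for a in np.arange(.3,1.3,.1):print(round(a,1),*[((proj(P(s,s[1],r,a))-[210,200])*6).round(0) for r in(30,60,91)])
E
```

```text
[-9.26670e+01  5.91095e+02  6.06656e+02  8.96000e-01 -2.02000e-01
  6.30000e-02 -2.20000e-02 -3.20000e-01]
[-0.3  0.1 -1.   0.1  0.7 -1.1 -0.5  0.6 -0.2  0.5  0.2  0.2  0.8 -0.6]
index-a0 1.0982349312170026 4.194938621913685
0.3 [255. 281.] [205. 234.] [154. 186.]
0.4 [257. 277.] [208. 225.] [157. 173.]
0.5 [259. 273.] [211. 218.] [162. 161.]
0.6 [261. 270.] [215. 212.] [168. 151.]
0.7 [264. 268.] [221. 206.] [176. 143.]
0.8 [267. 266.] [227. 202.] [185. 136.]
0.9 [270. 264.] [234. 199.] [196. 132.]
1.0 [274. 264.] [242. 198.] [208. 129.]
1.1 [279. 264.] [250. 198.] [221. 128.]
1.2 [283. 264.] [260. 199.] [235. 129.]
```

The fit puts the fork 1.10 rad (4.2 teeth) above the start. In the crop, the pointer is just passing behind the fork stem at about (165,170), so about 0.4 rad. I will release near 0.7 rad so it settles on the 4th tooth, at about 0.85.

Call:
{"method": "jog_arm", "body": {"deltas": [{"dx":0,"dy":0,"dz":0,"turn":0},{"dx":0,"dy":0,"dz":0,"turn":0},{"dx":0,"dy":0,"dz":0,"turn":0},{"dx":0,"dy":0,"dz":0,"turn":0},{"dx":0,"dy":0,"dz":0,"turn":0},{"dx":0,"dy":0,"dz":0,"turn":0},{"dx":0,"dy":0,"dz":0,"turn":0}]}}

```text
time_s: 10.85
tcp_pos: [595.5, 11.0, 217.6]
eef_rot: [0.57, 3.088, -0.001]
wrist_force: [-1.0, -2.5, 5.3]
grip_width: 0.008
gripper_force: 2.8
```

```bash
python3 - <<'E'
from h import *
c=capture("scene");print(read_state()["time_s"]);cv2.imwrite("pics/s4.png",cv2.resize(c["color"][210:265,225:280,::-1],None,fx=10,fy=10,interpolation=cv2.INTER_CUBIC))
E
```

```text
10.9
```

View pics/s4.png

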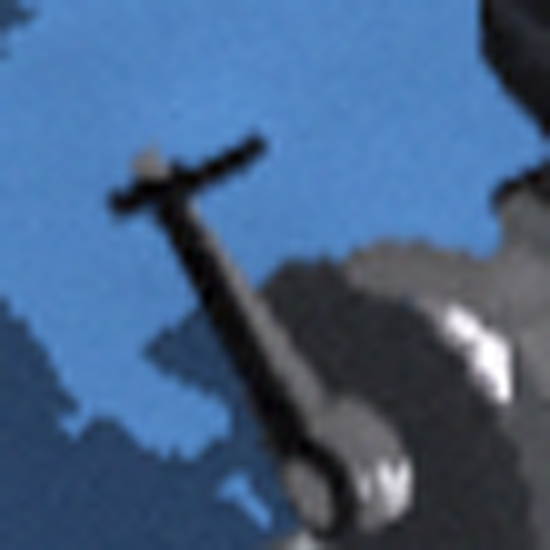

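The pointer end (147,150) is at the lower peg, about 0.6 rad. I wait 0.6 s more, then release quickly.

Call:
{"method": "jog_arm", "body": {"deltas": [{"dx":0,"dy":0,"dz":0,"turn":0},{"dx":0,"dy":0,"dz":0,"turn":0},{"dx":0,"dy":0,"dz":0,"turn":0},{"dx":0,"dy":0,"dz":0,"turn":0},{"dx":0,"dy":0,"dz":0,"turn":0},{"dx":0,"dy":0,"dz":-2.5,"turn":0},{"dx":0,"dy":0,"dz":-4,"turn":0},{"dx":0,"dy":0,"dz":-3,"turn":0}]}}

```text
time_s: 11.7
tcp_pos: [595.2, 11.4, 313.8]
eef_rot: [0.57, 3.089, 0.0]
wrist_force: [0.4, 0.7, -0.1]
grip_width: 0.007
gripper_force: 0.0
```

Call:
{"method": "jog_arm", "body": {"deltas": [{"dx":0,"dy":0,"dz":-2,"turn":0},{"dx":0,"dy":0,"dz":0,"turn":0},{"dx":0,"dy":0,"dz":0,"turn":0},{"dx":0,"dy":0,"dz":0,"turn":0},{"dx":0,"dy":0,"dz":0,"turn":0},{"dx":0,"dy":0,"dz":0,"turn":0},{"dx":0,"dy":0,"dz":0,"turn":0},{"dx":0,"dy":0,"dz":0,"turn":0}]}}

```text
time_s: 12.5
tcp_pos: [595.2, 11.4, 331.8]
eef_rot: [-0.57, -3.089, 0.0]
wrist_force: [0.4, 0.1, -0.5]
grip_width: 0.006
gripper_force: 0.0
```

Call:
{"method": "jog_arm", "body": {"deltas": [{"dx":0,"dy":0,"dz":0,"turn":0},{"dx":0,"dy":0,"dz":0,"turn":0},{"dx":0,"dy":0,"dz":0,"turn":0},{"dx":0,"dy":0,"dz":0,"turn":0},{"dx":0,"dy":0,"dz":0,"turn":0},{"dx":0,"dy":0,"dz":0,"turn":0},{"dx":0,"dy":0,"dz":0,"turn":0},{"dx":0,"dy":0,"dz":0,"turn":0}]}}

```text
time_s: 13.3
tcp_pos: [595.2, 11.4, 331.9]
eef_rot: [0.57, 3.089, -0.0]
wrist_force: [0.2, 0.6, -0.2]
grip_width: 0.003
gripper_force: 0.0
```

```bash
python3 - <<'E'
from h import *
c=capture("scene");print(read_state()["time_s"]);cv2.imwrite("pics/s5.png",cv2.resize(c["color"][210:265,225:280,::-1],None,fx=10,fy=10,interpolation=cv2.INTER_CUBIC))
cv2.imwrite("pics/full5.png",c["color"][...,::-1])
E
```

```text
13.35
```

View pics/s5.png

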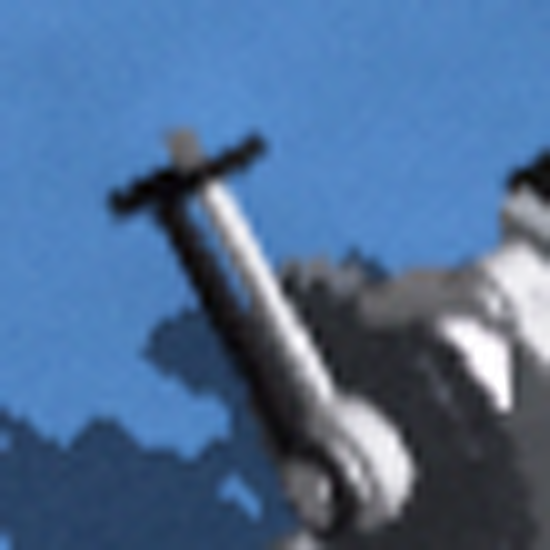

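The pointer end (about 182,133) stands between the peg tips (about 170,160 and 260,145). I check that it is at rest.

Call:
{"method": "jog_arm", "body": {"deltas": [{"dx":0,"dy":0,"dz":0,"turn":0},{"dx":0,"dy":0,"dz":0,"turn":0},{"dx":0,"dy":0,"dz":0,"turn":0},{"dx":0,"dy":0,"dz":0,"turn":0},{"dx":0,"dy":0,"dz":0,"turn":0},{"dx":0,"dy":0,"dz":0,"turn":0},{"dx":0,"dy":0,"dz":0,"turn":0},{"dx":0,"dy":0,"dz":0,"turn":0}]}}

```text
time_s: 14.15
tcp_pos: [595.2, 11.4, 331.9]
eef_rot: [-0.57, -3.089, -0.0]
wrist_force: [-0.3, -1.0, -0.1]
grip_width: 0.009
gripper_force: 0.0
```

```bash
python3 - <<'E'
from h import *
c=capture("scene");a=cv2.imread("pics/full5.png")[...,::-1].astype(int)
d=np.abs(c["color"].astype(int)-a).max(2)[215:300,230:310];print(read_state()["time_s"],d.max(),(d>30).sum())
if (d>30).sum()<10: print(finish_job())
E
```

```text
14.2 25 0
the job is handed in; nothing more can be done
None
```

I handed the job in at 14.2 s: the pawl dropped into what I estimate is the fourth tooth back, the pointer stands still between the two fork pegs, and the arm is clear, having touched only the thumb screw (about 6 N); no verdict came back.

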